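Bring the stamp carousel to the clerk and hold it for her

TASK

Slide the stamp carousel along its rail to the green end until it clicks home in its stop, then turn it so that the red-handled stamp stands at the yellow arrow on the carriage, facing the clerk across the desk. Finish while still gripping the white knob on top, holding the carousel still there so that she can pull the stamp out of its slot; do not let go. Leave the mug, stapler, ink pad and blue self-inking stamp where they are.

Things in the scene. Friction and masses are not known exactly. Their poses are not given: they have to be found in the camera images.
- carriage (a joint): how far the carriage that bears the carousel has been slid along its rail, in m: 0 at the black end block, 0.150 against the stop at the green end block. Slide friction is 1 to 3 N; over the last 12 mm a ridge under the carriage rides over a sprung roller (a push of 7 to 10 N is needed until 5 mm before the stop), after which the spring itself snaps the carriage onto the stop and keeps it there. The rail is screwed to the desk.
- carousel (a joint): angle of the carousel on the carriage, in rad: 0 (or any whole turn) when the red-handled stamp stands exactly at the yellow arrow; grows anticlockwise seen from above. It turns without end both ways, with light friction (0.05 N m), and stays where it is left. Eight stamps at 45 degree steps.
- knob: white round knob on top of the carousel's post, on the turning axis: 28 mm diameter, 32 mm tall; origin at its centre, 208 mm above the desk. It is fixed to the carousel and turns with it. The stamp handles around it end 43 mm below its centre, at 38 to 62 mm from the axis.
- red_stamp (a point): centre of the red bulb handle of the marked stamp (23 mm diameter, 37 mm tall), 50 mm from the carousel's axis and 146 mm above the desk; the other seven handles are black, blue, grey or light wood. The carousel's discs are 124 mm in diameter.
- front_mark (a point): solid yellow arrowhead (39 mm wide, 30 mm long) on the tab that sticks out of the grey carriage plate on the clerk's side (away from the robot), 85 mm from the carousel's axis, 36 mm above the desk. Its x axis points from the carousel's axis outwards along the arrow; its y axis points along the rail towards the green end (the way the carriage must slide); z is up. It moves with the carriage.
- mug: white mug, 80 mm diameter, 92 mm tall, beyond the black end of the rail; origin at its underside. Leave it alone.
- ink_pad: flat steel ink pad box, 72 x 112 x 20 mm, on the clerk's side of the rail; origin at its underside. Leave it alone.
- self_inker: self-inking stamp with a blue cap, 46 x 46 x 82 mm, beyond the green end of the rail; origin at its underside. Leave it alone.
- stapler: green stapler, 34 x 145 x 50 mm, on the robot's side of the rail; origin at its underside. Leave it alone.

How it is judged:
By the outcome, as a careful person would: the job done as asked, in the order asked, and still so for the second after the job is handed in, while the arm keeps its last pose, push and grip.
It also fails if it takes over 45 s, if anything falls off the work surface, if the arm or the gripper's body presses on something with over 40 N, if the wrist force passes 120 N, or if a joint passes its speed limit or range.

ROBOT

A 6-joint arm with a two-finger parallel gripper is mounted at the origin on the work surface. World frame = base frame: x ahead of the robot, y to its left, z up, the work surface at z = 0. Lengths are in m, angles in rad, forces in N, time in s.
With the tool pointing down it reaches from about 0.375 to 0.9 m from the base axis. Payload 3.1 kg.
Tool frame: the origin (TCP) lies on the mounting face of the last link; the fingertips stand 182 mm ahead of it and the grasp point (between the pads) lies 164 mm ahead of it; z points along the fingers, y is the direction in which the jaws open and shut (so a half turn about z gives the same grasp; the last joint's range is limited). The gripper opens to 87 mm and grips with 3 to 60 N. Pads are 19 mm wide; open, the fingers measure 117 mm over their backs; the gripper's body (75 mm by 190 mm) begins 51 mm behind the grasp point.
Start: joints at [1.085, 0.527, 1.433, -0, 1.181, -0.178], TCP at [0.189, 0.596, 0.405] pointing down, gripper open.
Joint ranges: [-3.08, 3.08], [-0.75, 2.2], [0.22, 2.44], [-1.43, 4.57], [0, 2.65], [-2.85, 2.85]. Speed limits (rad/s): [2.79, 2.79, 3.14, 3.14, 3.14, 3.14].

INTERFACE

Orientations are given as a 3x3 rotation matrix whose columns are the frame's x, y, z axes.
In Python, from cell import manip, viewer gives the robot as it stands. The module is installed in compiled form; this text tells all that it offers.
- The arm moves only by the shell command python3 -m jog 'ROWS' [FORCE]. ROWS is JSON, a list of rows, each an object of numbers: "grip": the closure in counts, from 0 (fully open) to 255 (shut); "dx", "dy", "dz": the shift along the world's x, y, z in mm; "ax", "ay", "az": the turn, a rotation vector about the world's x, y, z in degrees. In form: [{"grip": .., "dx": .., "dy": .., "dz": .., "ax": .., "ay": .., "az": ..}, ...]. A call has 1 to 12 rows; each row is the pose to reach, as a shift and turn from the pose measured when the call began; what a row does not reach only later rows make up. A row lasts 1/10 s, in which the tool goes at most 50 mm and 8.59 degrees, less where a joint would pass 70% of its speed; a pose out of reach is approached as far as the arm can. A call with a gripper value outside its range is refused whole. The fingers move at their own pace and stop on an object; FORCE is the grip in N (left out, the last holds). Time passes only in rows, so rows that repeat a pose let the fingers close. It gives the time, the measured TCP pose, the force and the opening at its end, in the units of the state.
- manip.read_state(): the state, without advancing time (a new reading comes with each control period).
- viewer.read_camera(name): name is "scene" or "side" or "wrist"; returns a dict with "pixels" (400x640x3 uint8, blue, green, red), "range_z" (400x640 float32, m along the optical axis (not along the pixel's ray), 0 where there is no reading), "intrinsics" (3x3 intrinsics, pixels), "rvec" (rotation vector, rad) and "tvec" (3), from world to camera coordinates, as OpenCV has them. Camera axes: x right, y down, z forward; pixel columns grow to the right and rows downward; lengths in m; the calibration is good to about 2 mm. The wrist camera is an equidistant fisheye: a pixel r from the principal point sees the ray r / f radians off the axis. A picture is of the moment at which its call begins.
- manip.hand_in(): hands the job in, once; it reports no verdict.
The state is a dict: "time": time; "q": joint angles; "dq": joint speeds; "joint_torque": joint torques, N m; "tcp_pos": TCP position; "tcp_rot": TCP orientation; "contact_force": force on the tool from outside, world axes, zero at the start; "torque": the same for the moment, N m; "gripper_width": finger opening in m.
Only numpy, scipy, OpenCV 4.12 (cv2) and the standard library are available. Lean on these libraries where they do the work, as an engineer would, in place of code of your own. Each camera call takes 0.05 s, during which the arm holds its last target. There are 200 camera calls.

## Working session

There is one attempt and no reset: what is moved stays moved. The work goes in short steps, Python scripts to look and compute and a shell command to move; the robot and the scene stay as the last step left them, time stands still between calls to the robot, and variables do not carry over. Pictures are saved under pics/ and viewed, about 8 in all and at most 12, crops included, and the job is handed in when it is done.

```bash
mkdir -p pics; cat > h.py <<'E'
import numpy as np, cv2
from cell import manip, viewer
def snap(n,f):
    c=viewer.read_camera(n); cv2.imwrite('pics/'+f+'.png',c['pixels']); np.savez('pics/'+f+'.npz',**c); return c
def pt(c,u,v,w=1):
    # world point from range at pixel (pinhole)
    K=c['intrinsics']; R=cv2.Rodrigues(c['rvec'])[0]
    p=c['range_z'][v-w:v+w+1,u-w:u+w+1]; z=np.median(p[p>0])
    x=np.array([(u-K[0,2])/K[0,0],(v-K[1,2])/K[1,1],1])*z
    return R.T@(x-c['tvec'].ravel())
E
python3 - <<'E'
from h import *
a=snap('scene','s1');b=snap('side','d1')
for c in(a,b):print(c['intrinsics'],c['rvec'].ravel(),c['tvec'].ravel())
print(manip.read_state())
E
```

```text
[[496.46335544   0.         316.78515723]
 [  0.         496.46335544 203.88148217]
 [  0.           0.           1.        ]] [ 2.15234644  0.69630272 -0.32643711] [-0.47832978 -0.0974754   1.57277776]
[[383.32698519   0.         320.18627237]
 [  0.         383.32698519 193.31048546]
 [  0.           0.           1.        ]] [ 2.38334281 -0.5229399   0.19466727] [-0.51753391  0.30391266  0.89008008]
{'time': 0.1, 'q': array([ 1.08448627e+00,  5.28375738e-01,  1.43374868e+00,  1.86965789e-05,
        1.18140568e+00, -1.78532370e-01]), 'dq': array([-0.00136518, -0.00430724, -0.0031257 ,  0.00117486,  0.00054856,
        0.00106613]), 'joint_torque': array([-5.07840796e-04, -4.40987349e+01, -1.77150947e+01,  6.34913659e-02,
        5.34699659e-02, -4.28205124e-05]), 'tcp_pos': array([0.18918535, 0.59536514, 0.4038757 ]), 'tcp_rot': array([[-9.53006832e-01,  3.02947405e-01, -9.20788112e-04],
       [ 3.02948590e-01,  9.53005376e-01, -1.70473792e-03],
       [ 3.61070092e-04, -1.90357834e-03, -9.99998123e-01]]), 'contact_force': array([ 0.08124637, -0.13942692, -0.04682401]), 'torque': array([ 0.00551433,  0.00590714, -0.00643252]), 'gripper_width': 0.0870797065201286}
```

View pics/s1.png

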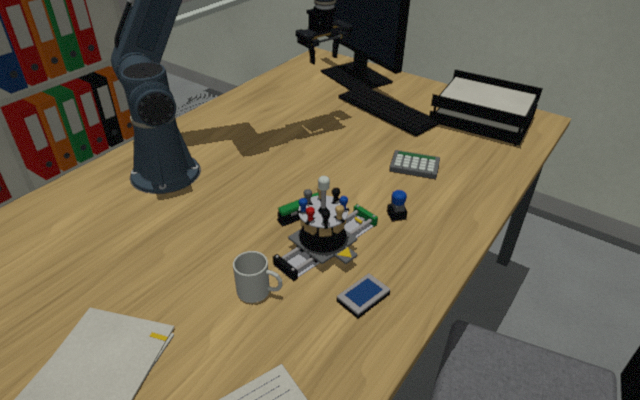

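View pics/d1.png

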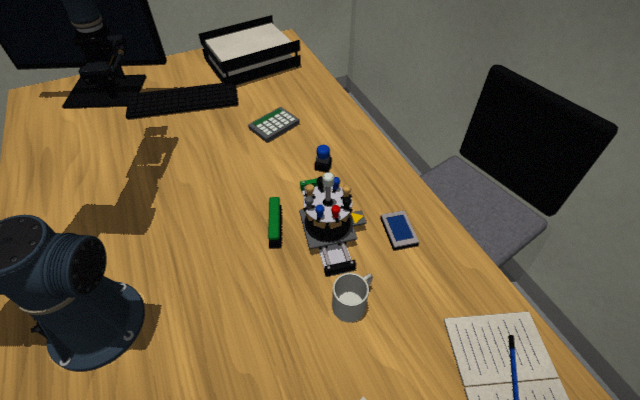

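The scene view shows the knob at about (323,183), red handle (311,213), arrow (345,253), green block (366,214) and black block (286,266). In the side view they are at (328,178), (337,211), (357,219), (310,184) and (339,268).

```bash
cat >> h.py <<'E'
def tri(a,b,ua,ub):
    P=[]
    for c in(a,b): P.append(c['intrinsics']@np.c_[cv2.Rodrigues(c['rvec'])[0],c['tvec'].ravel()])
    X=cv2.triangulatePoints(P[0],P[1],np.float64(ua).reshape(2,1),np.float64(ub).reshape(2,1)).ravel();return X[:3]/X[3]
E
python3 - <<'E'
from h import *
np.set_printoptions(precision=4,suppress=True)
a=np.load('pics/s1.npz');b=np.load('pics/d1.npz')
for n,u,v in [('knob',(323,183),(328,178)),('red',(311,213),(337,211)),('arrow',(345,253),(357,219)),('green',(366,214),(310,184)),('black',(286,266),(339,268))]:
    print(n,tri(a,b,u,v),pt(a,*u),pt(b,*v))
A=cv2.resize(a['pixels'][165:285,260:390],None,fx=4.2,fy=4.2,interpolation=cv2.INTER_CUBIC)
B=cv2.resize(b['pixels'][165:285,260:380],None,fx=4.2,fy=4.2,interpolation=cv2.INTER_CUBIC)
cv2.imwrite('pics/c1.png',cv2.resize(np.hstack([A,B]),None,fx=.76,fy=.76))
E
```

```text
knob [0.5967 0.0133 0.212 ] [0.6014 0.0046 0.2172] [0.5935 0.0082 0.223 ]
red [ 0.5968 -0.0374  0.1511] [ 0.6001 -0.0415  0.1557] [ 0.5937 -0.0433  0.1587]
arrow [ 0.6775 -0.0051  0.0385] [ 0.6772 -0.003   0.0381] [ 0.6773 -0.0065  0.0362]
green [0.6232 0.1901 0.0082] [0.6346 0.1696 0.0285] [0.5694 0.0599 0.1615]
black [ 0.5718 -0.1091  0.0154] [ 0.5817 -0.1198  0.031 ] [ 0.5676 -0.1169  0.0281]
```

View pics/c1.png

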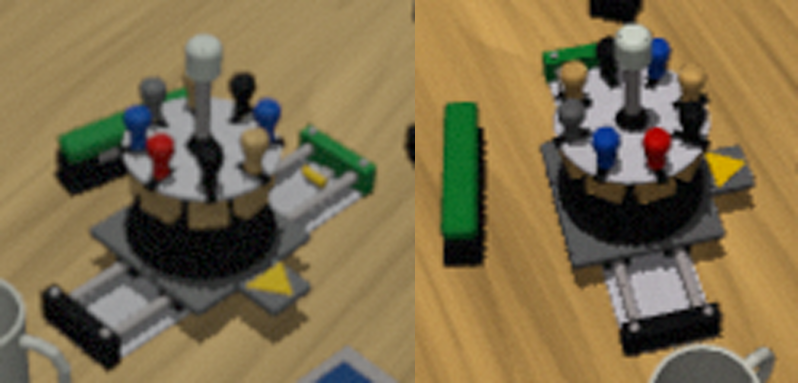

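The knob is at about (0.597, 0.010, 0.21) and the rail runs at about 79.5°. The arrow points to about −11°, and red is near −90°. I'll approach above the knob with the jaws aligned to the rail, turning the wrist so there is room for a later +80° turn.

```bash
python3 -m jog '[{"grip":0,"dx":30,"dy":-35,"dz":20,"az":-8},{"grip":0,"dx":60,"dy":-70,"dz":40,"az":-16},{"grip":0,"dx":330,"dy":-470,"dz":60,"az":-90},{"grip":0,"dx":330,"dy":-470,"dz":60,"az":-90},{"grip":0,"dx":330,"dy":-470,"dz":60,"az":-90},{"grip":0,"dx":330,"dy":-470,"dz":60,"az":-90},{"grip":0,"dx":330,"dy":-470,"dz":60,"az":-90},{"grip":0,"dx":330,"dy":-470,"dz":60,"az":-90},{"grip":0,"dx":330,"dy":-470,"dz":60,"az":-90},{"grip":0,"dx":330,"dy":-470,"dz":60,"az":-90},{"grip":0,"dx":330,"dy":-470,"dz":60,"az":-90},{"grip":0,"dx":330,"dy":-470,"dz":60,"az":-90}]' 30
python3 - <<'E'
from h import *
np.set_printoptions(precision=4,suppress=True)
s=manip.read_state();print(s['q'],s['tcp_pos'],s['tcp_rot'])
a=np.load('pics/s1.npz');b=np.load('pics/d1.npz')
k=tri(a,b,(323.9,182.9),(328,178.5));r=tri(a,b,(310.1,213.9),(335.5,211.7));m=tri(a,b,(346.2,253.3),(357.7,217))
print(k,r,m,np.linalg.norm((r-k)[:2]),np.linalg.norm((m-k)[:2]),np.degrees([np.arctan2(*(p-k)[1::-1]) for p in(r,m)]))
E
```

```text
[ 1.0845  0.5284  1.4337  0.      1.1814 -0.1785] [0.1892 0.5954 0.4039] [[-0.953   0.3029 -0.0009]
 [ 0.3029  0.953  -0.0017]
 [ 0.0004 -0.0019 -1.    ]]
[0.5973 0.0152 0.2105] [ 0.5938 -0.0361  0.1467] [ 0.6809 -0.0033  0.0395] 0.051407461659188226 0.08561002834995961 [-93.9759 -12.4839]invalid input at $[0]: expected keys grip, dx, dy, dz, ax, ay, az
```

All keys are required in every row.

```bash
python3 -m jog '[{"grip":0,"dx":30,"dy":-35,"dz":20,"ax":0,"ay":0,"az":-8},{"grip":0,"dx":60,"dy":-70,"dz":40,"ax":0,"ay":0,"az":-16},{"grip":0,"dx":90,"dy":-110,"dz":60,"ax":0,"ay":0,"az":-24},{"grip":0,"dx":115,"dy":-150,"dz":60,"ax":0,"ay":0,"az":-32},{"grip":0,"dx":140,"dy":-190,"dz":60,"ax":0,"ay":0,"az":-40},{"grip":0,"dx":165,"dy":-230,"dz":60,"ax":0,"ay":0,"az":-48},{"grip":0,"dx":190,"dy":-270,"dz":60,"ax":0,"ay":0,"az":-56},{"grip":0,"dx":215,"dy":-310,"dz":60,"ax":0,"ay":0,"az":-64},{"grip":0,"dx":240,"dy":-350,"dz":60,"ax":0,"ay":0,"az":-72},{"grip":0,"dx":265,"dy":-390,"dz":60,"ax":0,"ay":0,"az":-80},{"grip":0,"dx":290,"dy":-430,"dz":60,"ax":0,"ay":0,"az":-88},{"grip":0,"dx":315,"dy":-460,"dz":60,"ax":0,"ay":0,"az":-92}]' 30
python3 - <<'E'
from h import *
np.set_printoptions(precision=4,suppress=True)
s=manip.read_state();print(s['q'],s['tcp_pos'],s['tcp_rot'])
E
```

```text
time: 1.3
tcp_pos: [0.5048, 0.133, 0.4636]
tcp_rot: [[0.341, 0.94, -0.003], [0.94, -0.341, 0.001], [-0.0, -0.003, -1.0]]
contact_force: [1.1, 0.2, -0.3]
gripper_width: 0.0873
[0.0431 0.3193 1.6141 0.0008 1.2108 0.3911] [0.5048 0.133  0.4636] [[ 0.3413  0.94   -0.0026]
 [ 0.94   -0.3413  0.0006]
 [-0.0003 -0.0027 -1.    ]]
```

```bash
python3 -m jog '[{"grip":0,"dx":20,"dy":-25,"dz":0,"ax":0,"ay":0,"az":-8},{"grip":0,"dx":40,"dy":-50,"dz":0,"ax":0,"ay":0,"az":-16},{"grip":0,"dx":60,"dy":-75,"dz":0,"ax":0,"ay":0,"az":-24},{"grip":0,"dx":80,"dy":-100,"dz":0,"ax":0,"ay":0,"az":-32},{"grip":0,"dx":92,"dy":-120,"dz":0,"ax":0,"ay":0,"az":-40},{"grip":0,"dx":92,"dy":-120,"dz":0,"ax":0,"ay":0,"az":-48},{"grip":0,"dx":92,"dy":-120,"dz":0,"ax":0,"ay":0,"az":-56},{"grip":0,"dx":92,"dy":-120,"dz":0,"ax":0,"ay":0,"az":-64},{"grip":0,"dx":92,"dy":-120,"dz":0,"ax":0,"ay":0,"az":-72},{"grip":0,"dx":92,"dy":-120,"dz":0,"ax":0,"ay":0,"az":-80},{"grip":0,"dx":92,"dy":-120,"dz":0,"ax":0,"ay":0,"az":-80}]' 30
python3 - <<'E'
from h import *
np.set_printoptions(precision=4,suppress=True)
c=snap('wrist','w1');print(c['intrinsics'],c['rvec'].ravel(),c['tvec'].ravel())
s=manip.read_state();print(s['q'],s['tcp_pos'])
R=cv2.Rodrigues(c['rvec'])[0]
for p in ([.597,.013,.208],[.597,.013,.224]):
    q=R@np.array(p)+c['tvec'].ravel();th=np.arctan2(np.hypot(q[0],q[1]),q[2]);K=c['intrinsics'];print(q,K[:2,2]+K[0,0]*th*q[:2]/np.hypot(q[0],q[1]))
E
```

```text
time: 2.4
tcp_pos: [0.5966, 0.013, 0.4631]
tcp_rot: [[0.985, -0.173, -0.001], [-0.173, -0.985, 0.003], [-0.002, -0.003, -1.0]]
contact_force: [-0.2, -0.1, -1.1]
gripper_width: 0.0867
[[309.7069   0.     320.7446]
 [  0.     309.7069 203.3895]
 [  0.       0.       1.    ]] [-1.8989  2.2609  0.3115] [0.1169 0.514  0.6034]
[-0.1659  0.4288  1.4355  0.0028  1.2786  1.575 ] [0.5966 0.013  0.4631]
[0.0003 0.0055 0.246 ] [321.0822 210.3222]
[0.0002 0.0098 0.2306] [321.0535 216.5488]
```

View pics/w1.png

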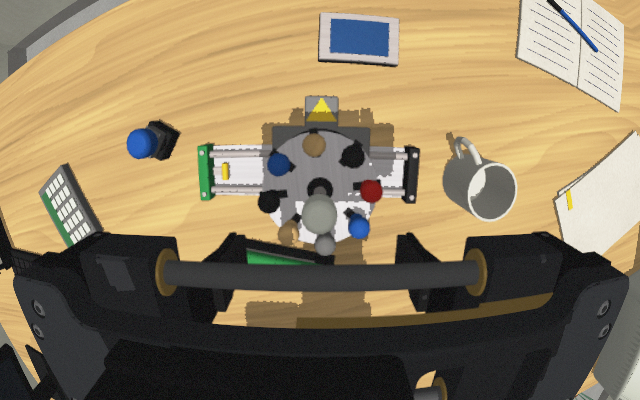

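Knob top is at (319,214) and was predicted at (321,216), so it agrees within 2 mm. The view also shows the green end to the left, red at (372,190) and the arrow at (321,108). Next I descend and grip.

```bash
python3 -m jog '[{"grip":0,"dx":2,"dy":1,"dz":-25,"ax":0,"ay":0,"az":0},{"grip":0,"dx":2,"dy":1,"dz":-50,"ax":0,"ay":0,"az":0},{"grip":0,"dx":2,"dy":1,"dz":-75,"ax":0,"ay":0,"az":0},{"grip":0,"dx":2,"dy":1,"dz":-90,"ax":0,"ay":0,"az":0},{"grip":0,"dx":2,"dy":1,"dz":-90,"ax":0,"ay":0,"az":0},{"grip":255,"dx":2,"dy":1,"dz":-90,"ax":0,"ay":0,"az":0},{"grip":255,"dx":2,"dy":1,"dz":-90,"ax":0,"ay":0,"az":0},{"grip":255,"dx":2,"dy":1,"dz":-90,"ax":0,"ay":0,"az":0},{"grip":255,"dx":2,"dy":1,"dz":-90,"ax":0,"ay":0,"az":0},{"grip":255,"dx":2,"dy":1,"dz":-90,"ax":0,"ay":0,"az":0},{"grip":255,"dx":2,"dy":1,"dz":-90,"ax":0,"ay":0,"az":0},{"grip":255,"dx":2,"dy":1,"dz":-90,"ax":0,"ay":0,"az":0}]' 35
```

```text
time: 3.65
tcp_pos: [0.5986, 0.014, 0.3732]
tcp_rot: [[0.985, -0.17, -0.001], [-0.17, -0.985, 0.003], [-0.001, -0.003, -1.0]]
contact_force: [-0.3, -0.5, 0.3]
gripper_width: 0.039
```

```bash
python3 -m jog '[{"grip":255,"dx":0,"dy":0,"dz":0,"ax":0,"ay":0,"az":0},{"grip":255,"dx":0,"dy":0,"dz":0,"ax":0,"ay":0,"az":0},{"grip":255,"dx":0,"dy":0,"dz":0,"ax":0,"ay":0,"az":0},{"grip":255,"dx":0,"dy":0,"dz":0,"ax":0,"ay":0,"az":0}]'
python3 - <<'E'
from h import *
c=viewer.read_camera('wrist');np.savez('pics/w2.npz',**c)
K=c['intrinsics'];R=cv2.Rodrigues(c['rvec'])[0]
cv2.imwrite('pics/w2.png',c['pixels'])
# arrow and rail direction from earlier wrist view
c=np.load('pics/w1.npz');K=c['intrinsics'];R=cv2.Rodrigues(c['rvec'])[0];C=-R.T@c['tvec'].ravel()
def w(u,v,z):
    d=np.array([u,v])-K[:2,2];r=np.hypot(*d);t=r/K[0,0];ray=R.T@np.r_[np.sin(t)*d/r,np.cos(t)];return C+ray*(z-C[2])/ray[2]
k=w(319,214,.224);print('knob',k)
for n,u,v,z in [('red',372,190,.155),('arrow',321,108,.036),('greenend',206,172,.03),('blackend',412,174,.03),('blue',358,228,.155),('wood',314,144,.155)]:
    p=w(u,v,z);d=(p-k)[:2];print(n,p,np.hypot(*d),np.degrees(np.arctan2(d[1],d[0])))
print(np.degrees(np.arctan2(*(w(206,172,.03)-w(412,174,.03))[1::-1])))
E
```

```text
time: 4.05
tcp_pos: [0.5986, 0.014, 0.3733]
tcp_rot: [[0.985, -0.17, -0.001], [-0.17, -0.985, 0.003], [-0.001, -0.003, -1.0]]
contact_force: [-0.6, 1.4, 1.4]
gripper_width: 0.0266
knob [0.59922486 0.01415902 0.224     ]
red [ 0.59283018 -0.03605486  0.155     ] 0.050619417925578725 -97.25748272793011
arrow [ 0.68186057 -0.00155895  0.036     ] 0.08411727049282468 -10.769467630517411
greenend [0.62742943 0.17351559 0.03      ] 0.16183328915715 79.96314300915074
blackend [ 0.57382726 -0.11128341  0.03      ] 0.12798766291265018 -101.44562403555764
blue [ 0.55670074 -0.01718034  0.155     ] 0.05282476464559092 -143.61057857464854
wood [0.64563846 0.01121549 0.155     ] 0.046506852328349245 -3.628807286826077
79.34102229770583
```

```bash
python3 -m jog '[{"grip":255,"dx":1.5,"dy":8,"dz":0,"ax":0,"ay":0,"az":0},{"grip":255,"dx":3,"dy":16,"dz":0,"ax":0,"ay":0,"az":0},{"grip":255,"dx":4.5,"dy":24,"dz":0,"ax":0,"ay":0,"az":0},{"grip":255,"dx":6,"dy":32,"dz":0,"ax":0,"ay":0,"az":0},{"grip":255,"dx":7.5,"dy":40,"dz":0,"ax":0,"ay":0,"az":0},{"grip":255,"dx":9,"dy":48,"dz":0,"ax":0,"ay":0,"az":0},{"grip":255,"dx":10.4,"dy":56,"dz":0,"ax":0,"ay":0,"az":0},{"grip":255,"dx":11.9,"dy":64,"dz":0,"ax":0,"ay":0,"az":0},{"grip":255,"dx":13.4,"dy":72,"dz":0,"ax":0,"ay":0,"az":0},{"grip":255,"dx":13.4,"dy":72,"dz":0,"ax":0,"ay":0,"az":0}]'
```

```text
time: 5.1
tcp_pos: [0.6124, 0.0876, 0.3733]
tcp_rot: [[0.986, -0.169, 0.001], [-0.169, -0.986, 0.005], [-0.0, -0.005, -1.0]]
contact_force: [2.1, 1.8, -0.5]
gripper_width: 0.0265
```

```bash
python3 -m jog '[{"grip":255,"dx":0.7,"dy":4,"dz":0,"ax":0,"ay":0,"az":0},{"grip":255,"dx":1.5,"dy":8,"dz":0,"ax":0,"ay":0,"az":0},{"grip":255,"dx":1.5,"dy":8,"dz":0,"ax":0,"ay":0,"az":0}]'; python3 -m jog '[{"grip":255,"dx":0.7,"dy":4,"dz":0,"ax":0,"ay":0,"az":0},{"grip":255,"dx":0.7,"dy":4,"dz":0,"ax":0,"ay":0,"az":0}]';
```

```text
time: 5.4
tcp_pos: [0.6139, 0.0953, 0.3733]
tcp_rot: [[0.986, -0.169, 0.0], [-0.169, -0.986, 0.003], [-0.0, -0.003, -1.0]]
contact_force: [0.6, -3.1, -1.1]
gripper_width: 0.0267
time: 5.6
tcp_pos: [0.6145, 0.0983, 0.3733]
tcp_rot: [[0.986, -0.169, -0.0], [-0.169, -0.986, 0.001], [-0.0, -0.0, -1.0]]
contact_force: [0.3, -6.1, 0.5]
gripper_width: 0.0268
```

```bash
for i in 1; do python3 -m jog '[{"grip":255,"dx":0.4,"dy":2,"dz":0,"ax":0,"ay":0,"az":0},{"grip":255,"dx":0.7,"dy":4,"dz":0,"ax":0,"ay":0,"az":0},{"grip":255,"dx":0.7,"dy":4,"dz":0,"ax":0,"ay":0,"az":0}]'; python3 -m jog '[{"grip":255,"dx":0.4,"dy":2,"dz":0,"ax":0,"ay":0,"az":0},{"grip":255,"dx":0.7,"dy":4,"dz":0,"ax":0,"ay":0,"az":0},{"grip":255,"dx":0.7,"dy":4,"dz":0,"ax":0,"ay":0,"az":0}]'; done
```

```text
time: 5.9
tcp_pos: [0.6152, 0.1017, 0.3733]
tcp_rot: [[0.986, -0.17, -0.001], [-0.17, -0.986, 0.0], [-0.001, -0.0, -1.0]]
contact_force: [0.8, -3.4, 0.8]
gripper_width: 0.0264
time: 6.2
tcp_pos: [0.6161, 0.1065, 0.3733]
tcp_rot: [[0.986, -0.169, 0.0], [-0.169, -0.986, 0.002], [-0.0, -0.002, -1.0]]
contact_force: [1.7, 0.1, -1.1]
gripper_width: 0.0268
```

```bash
python3 -m jog '[{"grip":255,"dx":0.5,"dy":3,"dz":0,"ax":0,"ay":0,"az":0},{"grip":255,"dx":0.5,"dy":3,"dz":0,"ax":0,"ay":0,"az":0}]'; python3 -m jog '[{"grip":255,"dx":0.5,"dy":3,"dz":0,"ax":0,"ay":0,"az":0},{"grip":255,"dx":0.5,"dy":3,"dz":0,"ax":0,"ay":0,"az":0}]'
```

```text
time: 6.4
tcp_pos: [0.6164, 0.1081, 0.3733]
tcp_rot: [[0.986, -0.168, -0.001], [-0.168, -0.986, -0.004], [-0.001, 0.004, -1.0]]
contact_force: [-0.5, -7.8, 0.1]
gripper_width: 0.0263
time: 6.6
tcp_pos: [0.6168, 0.1092, 0.3733]
tcp_rot: [[0.986, -0.167, -0.003], [-0.167, -0.986, -0.01], [-0.001, 0.01, -1.0]]
contact_force: [-0.4, -9.9, 0.6]
gripper_width: 0.0268
```

```bash
python3 -m jog '[{"grip":255,"dx":0.7,"dy":4,"dz":0,"ax":0,"ay":0,"az":0},{"grip":255,"dx":0.7,"dy":4,"dz":0,"ax":0,"ay":0,"az":0}]'; python3 -m jog '[{"grip":255,"dx":0.7,"dy":4,"dz":0,"ax":0,"ay":0,"az":0},{"grip":255,"dx":0.7,"dy":4,"dz":0,"ax":0,"ay":0,"az":0}]'
```

```text
time: 6.8
tcp_pos: [0.6172, 0.1107, 0.3732]
tcp_rot: [[0.986, -0.166, -0.006], [-0.167, -0.986, -0.018], [-0.003, 0.018, -1.0]]
contact_force: [-0.6, -12.1, 1.5]
gripper_width: 0.0265
time: 7.0
tcp_pos: [0.6176, 0.112, 0.3731]
tcp_rot: [[0.986, -0.166, -0.008], [-0.166, -0.986, -0.025], [-0.004, 0.026, -1.0]]
contact_force: [-1.5, -13.3, 1.3]
gripper_width: 0.0265
```

At the grasp point the motion has stopped (y≈0.1077) while the force rises past 12 N, so the carriage is on the stop. I'll relax the tilt and take a look.

```bash
python3 -m jog '[{"grip":255,"dx":-0.6,"dy":-2,"dz":0,"ax":0.7,"ay":-0.2,"az":0},{"grip":255,"dx":-1.2,"dy":-4,"dz":0,"ax":1.45,"ay":-0.45,"az":0},{"grip":255,"dx":-1.2,"dy":-4,"dz":0,"ax":1.45,"ay":-0.45,"az":0},{"grip":255,"dx":-1.2,"dy":-4,"dz":0,"ax":1.45,"ay":-0.45,"az":0}]'
python3 - <<'E'
from h import *
c=snap('wrist','w3');cv2.imwrite('pics/w3c.png',cv2.resize(c['pixels'][60:320,120:520],None,fx=2,fy=2,interpolation=cv2.INTER_CUBIC))
E
```

```text
time: 7.4
tcp_pos: [0.6163, 0.1075, 0.3732]
tcp_rot: [[0.986, -0.166, -0.001], [-0.166, -0.986, -0.002], [-0.001, 0.002, -1.0]]
contact_force: [-0.0, -6.1, 1.6]
gripper_width: 0.0266
```

View pics/w3c.png

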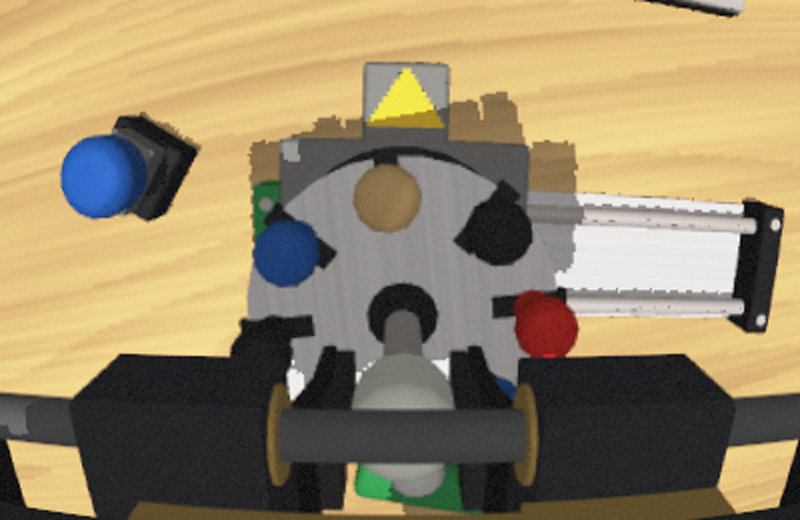

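```bash
cat >> h.py <<'E'
def wray(c,u,v,z):
    K=c['intrinsics'];R=cv2.Rodrigues(c['rvec'])[0];C=-R.T@c['tvec'].ravel()
    d=np.array([u,v])-K[:2,2];r=np.hypot(*d);t=r/K[0,0];ray=R.T@np.r_[np.sin(t)*d/r,np.cos(t)];return C+ray*(z-C[2])/ray[2]
def ana(c,pts,off=(120,60),s=2):
    s0=manip.read_state();g=s0['tcp_pos']+.164*s0['tcp_rot'][:,2];print('grasp',g)
    for n,u,v,z in pts:
        p=wray(c,off[0]+u/s,off[1]+v/s,z);d=(p-g)[:2];print(n,p.round(4),np.hypot(*d).round(4),np.degrees(np.arctan2(d[1],d[0])).round(2))
E
python3 - <<'E'
from h import *
c=np.load('pics/w3.npz')
ana(c,[('red',547,325,.152),('black',500,230,.152),('wood',387,198,.152),('blue',287,253,.152),('tip',406,68,.036),('base',405,126,.036),('post',404,320,.13),('green',265,203,.036),('blk',762,320,.036),('blk2',779,221,.036)])
E
```

```text
grasp [0.61616712 0.10716364 0.20921487]
red [0.6095 0.0561 0.152 ] 0.0515 -97.47
black [0.6456 0.0685 0.152 ] 0.0486 -52.69
wood [0.6622 0.1038 0.152 ] 0.0462 -4.14
blue [0.6498 0.1402 0.152 ] 0.0471 44.52
tip [0.7124 0.088  0.036 ] 0.0981 -11.27
base [0.6831 0.0934 0.036 ] 0.0683 -11.61
post [0.6126 0.1063 0.13  ] 0.0037 -167.24
green [0.6567 0.1722 0.036 ] 0.0766 58.04
blk [ 0.5422 -0.1055  0.036 ] 0.2252 -109.19
blk2 [ 0.6025 -0.1184  0.036 ] 0.226 -93.46
```

Fit with free centre: red is at about −93.6° and the arrow at about −10.6°, so the turn is about +83°. I'll turn 78° first and re-measure.

```bash
python3 -m jog '[{"grip":255,"dx":0,"dy":0.5,"dz":0,"ax":0,"ay":0,"az":6},{"grip":255,"dx":0,"dy":0.5,"dz":0,"ax":0,"ay":0,"az":13},{"grip":255,"dx":0,"dy":0.5,"dz":0,"ax":0,"ay":0,"az":20},{"grip":255,"dx":0,"dy":0.5,"dz":0,"ax":0,"ay":0,"az":27},{"grip":255,"dx":0,"dy":0.5,"dz":0,"ax":0,"ay":0,"az":34},{"grip":255,"dx":0,"dy":0.5,"dz":0,"ax":0,"ay":0,"az":41},{"grip":255,"dx":0,"dy":0.5,"dz":0,"ax":0,"ay":0,"az":48},{"grip":255,"dx":0,"dy":0.5,"dz":0,"ax":0,"ay":0,"az":55},{"grip":255,"dx":0,"dy":0.5,"dz":0,"ax":0,"ay":0,"az":62},{"grip":255,"dx":0,"dy":0.5,"dz":0,"ax":0,"ay":0,"az":69},{"grip":255,"dx":0,"dy":0.5,"dz":0,"ax":0,"ay":0,"az":75},{"grip":255,"dx":0,"dy":0.5,"dz":0,"ax":0,"ay":0,"az":78}]'
python3 - <<'E'
from h import *
c=snap('wrist','w4');cv2.imwrite('pics/w4c.png',cv2.resize(c['pixels'][60:320,120:520],None,fx=2,fy=2,interpolation=cv2.INTER_CUBIC))
E
```

```text
time: 8.65
tcp_pos: [0.6153, 0.1092, 0.3732]
tcp_rot: [[0.363, 0.932, -0.001], [0.932, -0.363, -0.0], [-0.001, -0.001, -1.0]]
contact_force: [-2.4, -1.4, 1.9]
gripper_width: 0.0266
```

View pics/w4c.png

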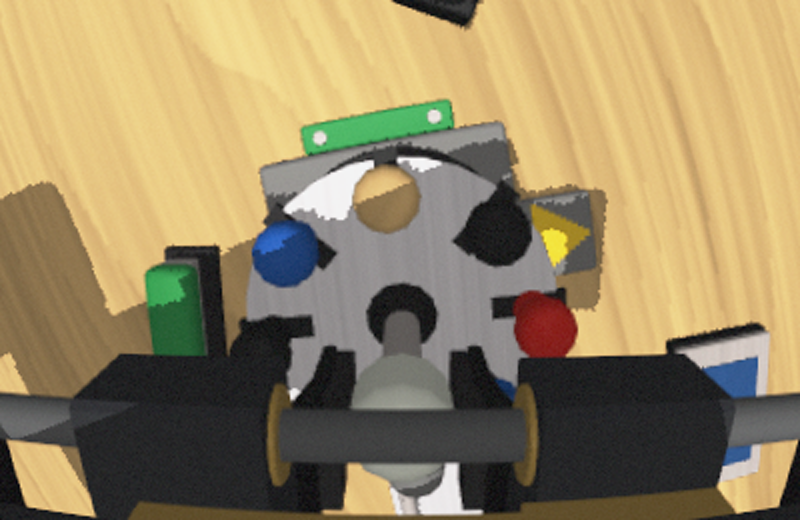

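```bash
cat >> h.py <<'E'
from scipy.optimize import least_squares
def phase(c,pts,z=.152):
    # pts in crop px for stamps index k (45deg steps ccw from red)
    P=np.array([wray(c,120+u/2,60+v/2,z)[:2] for k,u,v in pts]);ks=np.array([p[0] for p in pts])
    f=lambda x:(P-np.c_[x[0]+x[3]*np.cos(x[2]+ks*np.pi/4),x[1]+x[3]*np.sin(x[2]+ks*np.pi/4)]).ravel()
    best=min((least_squares(f,[.614,.107,a,.05]) for a in(-1.6,-.8,0)),key=lambda r:r.cost)
    print('z',z,best.x[:2],np.degrees(best.x[2]),best.x[3],np.abs(best.fun).max())
E
python3 - <<'E'
from h import *
c=np.load('pics/w3.npz')
for z in(.148,.155):phase(c,[(0,547,325),(1,500,230),(2,387,198),(3,287,253)],z)
c=np.load('pics/w4.npz')
for z in(.148,.155):phase(c,[(0,546,326),(1,499,231),(2,386,199),(3,286,253)],z)
for n,u,v,z in [('tip',590,233,.036),('b1',533,205,.036),('screw1',320,138,.03),('screw2',435,116,.03)]:print(n,wray(c,120+u/2,60+v/2,z))
a=wray(c,280,129,.04);b=wray(c,337.5,118,.04);print('greenblock normal',np.degrees(np.arctan2(*(b-a)[1::-1])))
s=snap('scene','s2');d=snap('side','d2')
A=cv2.resize(s['pixels'][150:270,280:400],None,fx=3.3,fy=3.3,interpolation=cv2.INTER_CUBIC)
B=cv2.resize(d['pixels'][140:260,260:380],None,fx=3.3,fy=3.3,interpolation=cv2.INTER_CUBIC)
cv2.imwrite('pics/c2.png',np.hstack([A,B]))
E
```

```text
z 0.148 [0.61054419 0.10665425] -93.13195016808874 0.051501693492737595 0.00031928328583197274
z 0.155 [0.61314758 0.10626949] -93.131950173392 0.0497490348759748 0.0003084177281890699
z 0.148 [0.61268927 0.10476223] -15.062236977868249 0.05148929878118298 0.00029508029492891774
z 0.155 [0.61363836 0.10722528] -15.062236962645029 0.04973696112238499 0.0002850378123490649
tip [0.71336768 0.08615348 0.036     ]
b1 [0.68848222 0.11141111 0.036     ]
screw1 [0.59722528 0.18381654 0.03      ]
screw2 [0.65692726 0.17245806 0.03      ]
greenblock normal -10.771956614689138
```

View pics/c2.png

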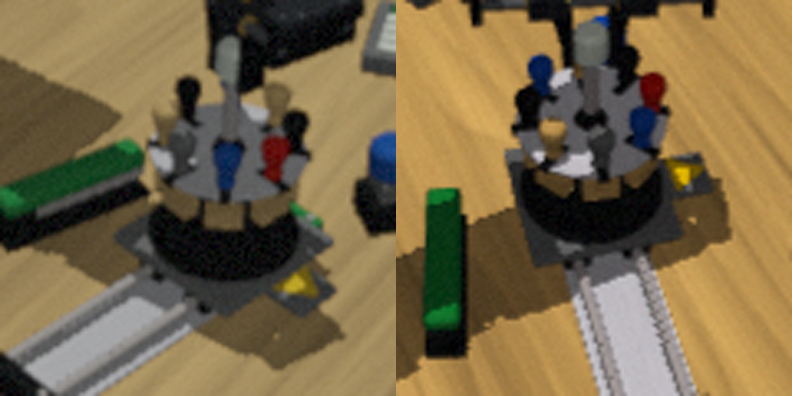

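Both outside views show the carriage at the green block, with red nearly over the arrow. The fit puts red at −15.1° and the arrow at −10.7°, so I turn another +4.4°.

```bash
python3 -m jog '[{"grip":255,"dx":0,"dy":0,"dz":0,"ax":0,"ay":0,"az":2},{"grip":255,"dx":0,"dy":0,"dz":0,"ax":0,"ay":0,"az":4.4},{"grip":255,"dx":0,"dy":0,"dz":0,"ax":0,"ay":0,"az":4.4},{"grip":255,"dx":0,"dy":0,"dz":0,"ax":0,"ay":0,"az":4.4},{"grip":255,"dx":0,"dy":0,"dz":0,"ax":0,"ay":0,"az":4.4},{"grip":255,"dx":0,"dy":0,"dz":0,"ax":0,"ay":0,"az":4.4}]'
python3 - <<'E'
from h import *
c=snap('wrist','w5');cv2.imwrite('pics/w5c.png',cv2.resize(c['pixels'][60:320,120:520],None,fx=2,fy=2,interpolation=cv2.INTER_CUBIC))
E
```

```text
time: 9.4
tcp_pos: [0.6152, 0.1092, 0.3732]
tcp_rot: [[0.295, 0.955, -0.002], [0.955, -0.295, 0.0], [-0.0, -0.002, -1.0]]
contact_force: [-2.1, -1.4, 2.3]
gripper_width: 0.0266
```

View pics/w5c.png

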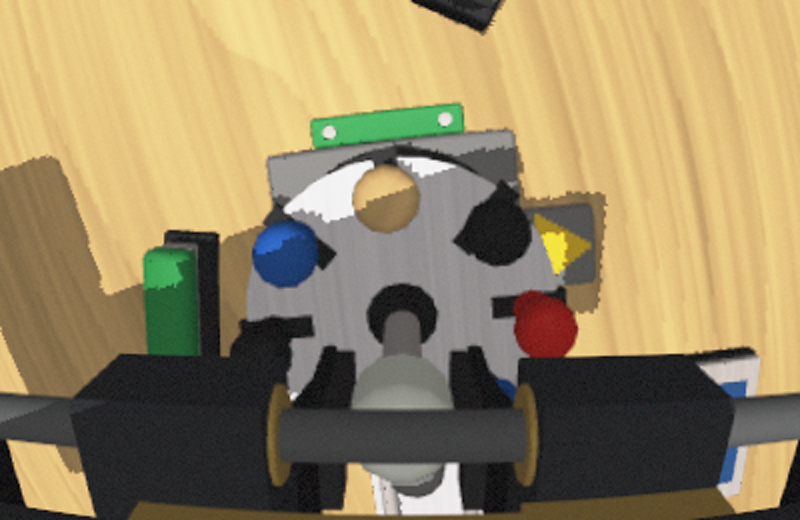

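The hand turned 4.1°, so red is at about −11.0° against the arrow at −10.7°. The plate is flush with the green block, and the grip is firm at 26.6 mm. I'm handing in.

```bash
python3 - <<'E'
from h import *
c=np.load('pics/w5.npz');phase(c,[(0,546,326),(1,499,231),(2,386,199),(3,286,253)])
a=wray(c,120+313/2,60+122/2,.04);b=wray(c,120+462/2,60+105/2,.04);print(np.degrees(np.arctan2(*(b-a)[1::-1])))
s=manip.read_state();print(s['time'],s['contact_force'],s['torque'],s['gripper_width'])
print(manip.hand_in())
E
```

```text
z 0.152 [0.6132831  0.10621681] -10.916561545841704 0.05048633010277083 0.0003080050496458153
-10.842157186762382
9.45 [-1.97508424 -1.30995804  3.54244451] [-0.35844203  0.32281806  0.04356666] 0.026861618103765847
the job is handed in; nothing more can be done
None
```

The job is handed in at 9.45 s. The carousel is on the green-end stop, the red-handled stamp stands at the yellow arrow, and the arm is still gripping the white knob at 35 N.

- **Slide:** I gripped the knob and slid the carriage about 95 mm along the rail. The force rose and then fell over the roller. The carriage then stopped moving while the push rose to 13 N, which I took as the stop. In the last wrist view the plate is up against the green block. There is no direct reading of the carriage position.
- **Turn:** I turned the carousel about 82° anticlockwise. The last fit puts the red stamp at −10.9°. The arrow is at −10.7°, or −10.8° from the green block's edge in the last picture.
- **Grip and force:** The opening is 26.9 mm on the 28 mm knob, and about 4 N of outside force remains on the tool. The grasp-centre and camera-fit positions of the knob differ by about 2–3 mm, near the 2 mm calibration error.
- **Other items:** The path stayed above the mug, stapler, ink pad and blue self-inking stamp. I did not measure their final positions.

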